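# Zero the kitchen scale on the full shaker, then swap in the used one

## Task

Find out how much has gone from the used shaker, taking the full one that stands on the kitchen scale as the reference: with the full shaker standing untouched on the scale, press the scale's round zero key right down, keep it down for a moment and let it come up. Then stand the full shaker upright in the middle of the round cork coaster and stand the other shaker of the same shape, which is somewhere on the worktop, upright in the middle of the scale's platform. Do not press the key again once the full shaker is off the scale, and do not tip either shaker over.

Things in the scene. Friction and masses are not known exactly. Their poses are not given: they have to be found in the camera images.
- scale: white kitchen scale, fixed, yaw varies. Origin at worktop height below the centre of its round steel platform (120 mm across, top 52 mm above the origin when empty); z up. The platform is sprung (0.3 N per mm, 6 mm travel) and sinks 2 to 5 mm under a shaker. Console block towards -x (robot's side): x = -132 to -62 mm, 140 mm wide, top at 68 mm, with a display at +y and the zero key
- zero_key (a joint): travel of the zero key in m: 0 up, 0.006 fully down. Round black key 34 mm across on the console; in the scale's frame its centre is at x = -97, y = -35 mm, its top 78 mm above the origin when up. Pressed straight down against a spring (1.1 N at the start, 4.4 N at the bottom); comes up by itself
- full_shaker: the reference: glass shaker with a domed grey cap, 44 mm in diameter up to 66 mm, cap 34 mm across, 90 mm high, 80 to 150 g; origin at the centre of its underside, z up. At the start it stands on the scale's platform, up to 22 mm off its centre
- used_shaker: the other shaker, same shape and size (44 mm in diameter, 90 mm high, 60 to 130 g); origin at the centre of its underside, z up. It stands on the worktop, left or right of the scale. A taller spice jar with a lid (45 mm in diameter, 106 mm high) and a food tin (57 mm in diameter, 72 mm high) stand at the other two places, with at least 30 mm free between things
- coaster: round cork coaster, 100 mm across and 6 mm thick, fixed flat on the worktop to the left of the scale; origin at the centre of its underside, z up. Nothing stands on it at the start. Behind this left part of the worktop (x over 0.66 m, y over 0.08 m) a wall cupboard hangs about 0.48 m above the worktop: keep the wrist clear of it
Mind the look-alikes: they are no part of the job. What is shaped like the full_shaker but orange or red is not meant.

How it is judged:
On the way, in this order (a step that is already met when the one before it is completed fails the run):
1. the zero key is held down (more than 4 mm) while the full shaker stands untouched on the platform (value of joint zero_key above 0.004 m and horizontal distance between full_shaker and scale below 0.05 m and contact force between full_shaker and scale above 0.3 N and contact force between each of the arm, the fingers and full_shaker below 0.3 N and angle between full_shaker's own z axis and vertical below 0.17 rad), for 0.1 s.
2. the key is up again and the full shaker stands released and upright on the coaster (value of joint zero_key below 0.002 m and horizontal distance between full_shaker and coaster below 0.028 m and contact force between full_shaker and coaster above 0.3 N and contact force between the fingers and full_shaker below 0.3 N and angle between full_shaker's own z axis and vertical below 0.17 rad), for 0.2 s.
At the end, for the whole second after the job is handed in: The full shaker stands at rest, upright within 10 degrees, on the coaster with its centre within 28 mm of the coaster's; the used shaker stands at rest, upright within 10 degrees, on the scale's platform with its centre within 30 mm of the platform's; the zero key is up (horizontal distance between full_shaker and coaster below 0.028 m and contact force between full_shaker and coaster above 0.3 N and angle between each of full_shaker, used_shaker's own z axis and vertical below 0.17 rad and horizontal distance between used_shaker and scale below 0.03 m and contact force between used_shaker and scale above 0.3 N and linear speed of each of full_shaker, used_shaker below 0.02 m/s and value of joint zero_key below 0.002 m); the robot touches nothing.
It fails at once if the zero key is pressed while the full shaker is off the scale (value of joint zero_key above 0.004 m and horizontal distance between full_shaker and scale above 0.07 m).
It fails at once if a shaker is tipped over (angle between any of full_shaker, used_shaker's own z axis and vertical above 0.8 rad).
It also fails if it takes over 72 s, if anything falls off the work surface, if the arm or the gripper's body presses on something with over 40 N, if the wrist force passes 120 N, or if a joint passes its speed limit or range.

## Robot

A 6-joint arm with a two-finger parallel gripper is mounted at the origin on a cart in front of the work surface, level with it; the furniture and walls round the work are solid. World frame = base frame: x ahead of the robot, y to its left, z up, the work surface at z = 0. Lengths are in m, angles in rad, forces in N, time in s.
With the tool pointing down it reaches from about 0.3 to 0.775 m from the base axis. Payload 14.6 kg.
Tool frame: the origin (TCP) lies midway between the tips of the shut fingers; the grasp point (between the pads) lies 19 mm behind it (grasp_offset is the distance from the TCP to the grasp point, in m); z points along the fingers, y is the line along which they close (so a half turn about z gives the same grasp; the last joint's range is limited). The gripper opens to 94 mm and grips with 3 to 60 N. Pads are 16 mm wide; open, the fingers measure 119 mm over their backs; the gripper's body (75 mm by 177 mm) begins 78 mm behind the grasp point.
Start: joints at [1.107, 0.3, 1.521, -0, 1.321, -0.067], TCP at [0.213, 0.507, 0.178] pointing down, gripper open.
Joint ranges: [-3.03, 3.03], [-0.79, 2.21], [0.23, 2.52], [-1.04, 4.18], [0, 3.07], [-2.55, 2.55]. Speed limits (rad/s): [2.22, 2.22, 2.57, 3.14, 3.14, 3.14].

## Interface

Orientations are given as [roll, pitch, yaw] about the fixed x, y, z axes, in that order (R = Rz(yaw) Ry(pitch) Rx(roll)).
In Python, from station import * gives the robot as it stands. The module is installed in compiled form; this text tells all that it offers.
- The arm moves only by the tool send_rows, never from a script. Its argument "rows" is a list of rows, each an object of numbers: "dx", "dy", "dz": the shift along the tool's x, y, z in mm; "roll": the turn about the tool's z in degrees; "jaw": the closure, from -1 (fully open) to 1 (shut). In form: [{"dx": .., "dy": .., "dz": .., "roll": .., "jaw": ..}, ...]. A call has 1 to 12 rows; each row shifts and turns the commanded pose from where the row before left it, along the tool's axes as they then stand; what a row does not reach is not made up. A row lasts 1/12 s, in which the tool goes at most 41.7 mm and 7.16 degrees, less where a joint would pass 70% of its speed; a pose out of reach is approached as far as the arm can. A call is refused whole if a number of a shift passes 41.7 or a number of a turn 7.16, either way. A call with a gripper value outside its range is refused whole. The fingers move at their own pace and stop on an object; "force" is the grip in N (left out, the last holds). Time passes only in rows, so rows that do not move let the fingers close. It gives the time, the measured TCP pose, the force, the opening and the grip force at its end, in the units of the state.
- get_obs(): the state, without advancing time (a new reading comes with each control period).
- camera(name): name is "side" or "top" or "wrist"; returns a dict with "frame" (420x560x3 uint8, red, green, blue), "z_map" (420x560 float32, m along the optical axis (not along the pixel's ray), 0 where there is no reading), "camera_matrix" (3x3 intrinsics, pixels), "rvec" (rotation vector, rad) and "tvec" (3), from world to camera coordinates, as OpenCV has them. Camera axes: x right, y down, z forward; pixel columns grow to the right and rows downward; lengths in m; the calibration is good to about 2 mm. A picture is of the moment at which its call begins.
- hand_in(): hands the job in; it is judged then, once.
The state is a dict: "time_s": time; "qpos": joint angles; "joint_vel": joint speeds; "tau": joint torques, N m; "ee_pos": TCP position; "eef_rot": TCP orientation; "force": force on the tool from outside, world axes, zero at the start; "moment": the same for the moment, N m; "grip_width": finger opening in m; "grip_force": force on a finger pad.
Only numpy, scipy, OpenCV 4.12 (cv2) and the standard library are available. Lean on these libraries where they do the work, as an engineer would, in place of code of your own. Each camera call takes 0.05 s, during which the arm holds its last target. There are 200 camera calls.

## Working session

There is one attempt and no reset: what is moved stays moved. The work goes in short steps, Python scripts to look and compute and a tool call to move; the robot and the scene stay as the last step left them, time stands still between calls to the robot, and variables do not carry over. Pictures are saved under pics/ and viewed, at most 10 in all, crops included, and the job is handed in when it is done.

Besides the shell and the picture viewer there is one more tool, called after "Request:" as a command line: name --argument value ..., lists and objects as JSON in quotes. send_rows: Moves the arm, as the interface text tells. Its arguments: {"type":"object","properties":{"rows":{"type":"array"},"force":{"type":"number"}},"required":["rows"]}

```bash
mkdir -p pics; cat > h.py <<'E'
from station import *
import numpy as np, cv2
def cloud(c):
    z=c["z_map"].astype(float);K=c["camera_matrix"];R=cv2.Rodrigues(np.array(c["rvec"],float))[0];t=np.array(c["tvec"],float).ravel()
    v,u=np.indices(z.shape)
    P=np.stack([(u-K[0,2])/K[0,0]*z,(v-K[1,2])/K[1,1]*z,z],-1)
    W=(P-t)@R
    W[z<=0]=np.nan
    return W
def save(c,n): cv2.imwrite("pics/"+n,c["frame"][:,:,::-1])
E
python3 - <<'E'
from h import *
o=get_obs();print(o)
for n in("top","side"):
    c=camera(n);save(c,n+"1.png");np.save(n+"1.npy",cloud(c));print(n,c["tvec"],c["rvec"])
E
```

```text
{'time_s': 0.0, 'qpos': array([ 1.10742021e+00,  3.00461838e-01,  1.52162766e+00, -1.30736008e-05,
        1.32070813e+00, -6.66084417e-02]), 'joint_vel': array([ 3.63274028e-04, -1.11614740e-03,  1.99695192e-03,  1.68607622e-03,
       -2.04590279e-05,  7.62731739e-04]), 'tau': array([-1.33358819e-03, -5.31824470e+01, -3.52719426e+01,  7.06800004e-02,
        2.45752058e-02, -8.07385049e-05]), 'ee_pos': array([0.21240945, 0.50698349, 0.17727173]), 'eef_rot': array([-3.14038951e+00, -6.75670443e-05,  2.74482819e+00]), 'force': array([ 0.85741095, -0.55955537, -0.06483242]), 'moment': array([0.04248314, 0.04182216, 0.03079065]), 'grip_force': 0.0, 'grip_width': 0.09368065673291316}
top [0.0182204  0.52017511 1.11390631] [ 2.17568515 -2.1464126   0.14788859]
side [0.5165097  0.14096677 1.34186948] [ 0.36284076 -2.56587292  1.55776275]
```

View pics/top1.png

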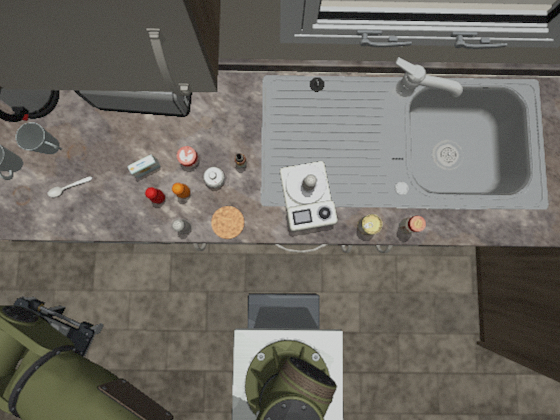

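View pics/side1.png

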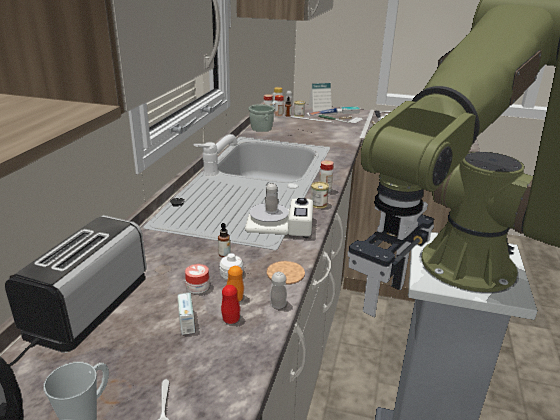

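The top view shows the full shaker on the scale at about (310,182) and the zero key at (324,213). The coaster is at (228,222) and the used shaker, with its grey cap, at (179,227). The orange and red look-alikes are at (181,190) and (154,195), and the tin and jar are on the right.

```bash
python3 - <<'E'
from h import *
W=np.load("top1.npy");I=cv2.imread("pics/top1.png");S=np.load("side1.npy")
for n,(u,v) in dict(full=(310,181),key=(324,213),coast=(228,222),used=(179,226),table=(260,222),disp=(301,216)).items(): print(n,W[v,u].round(4))
def box(W,c,r,z0,z1):
    m=(np.hypot(W[...,0]-c[0],W[...,1]-c[1])<r)&(W[...,2]>z0)&(W[...,2]<z1); return m
for nm,W_ in(("top",W),("side",S)):
  for n,(u,v),r,z0,z1 in(("full",(310,181),.04,.075,.16),("used",(179,226),.04,.03,.11),("fullcap",(310,181),.03,.12,.16),("usedcap",(179,226),.03,.07,.11)):
    c=W[v,u]; P=W_[box(W_,c,r,z0,z1)]
    if len(P): print(nm,n,len(P),P.mean(0).round(4),P.min(0).round(4),P.max(0).round(4))
# coaster by hue
hsv=cv2.cvtColor(I,cv2.COLOR_BGR2HSV)
c=W[222,228];m=box(W,c,.08,-.005,.015)&(hsv[...,1]>110)
P=W[m];print("coaster",len(P),P.mean(0),P.min(0),P.max(0))
# scale console: top at .068
c=W[213,310];m=box(W,c,.12,.060,.074);m[:200]=0
P=W[m];r=cv2.minAreaRect((P[:,:2]*1000).astype(np.float32));print("console",len(P),r,P.mean(0))
c=W[213,324];m=box(W,c,.03,.0745,.085);P=W[m];print("key",len(P),P.mean(0),P.min(0),P.max(0))
c=W[185,307];m=box(W,c,.085,.042,.056)
P=W[m];r=cv2.minEnclosingCircle((P[:,:2]*1000).astype(np.float32));print("plat",len(P),r,P.mean(0))
# all objects tall
m=(W[...,2]>.03)&(W[...,2]<.4)&(W[...,0]>.3)&(W[...,0]<.75)&(abs(W[...,1])<.6)
n,l,s,ce=cv2.connectedComponentsWithStats(m.astype(np.uint8))
for i in range(1,n):
    if s[i,4]>25:
        P=W[l==i];print(ce[i].round(),s[i,4],P.min(0).round(3),P.max(0).round(3))
E
```

```text
full [ 0.571  -0.0521  0.1346]
key [ 0.4893 -0.0969  0.0805]
coast [0.4657 0.185  0.0044]
used [0.4463 0.3117 0.086 ]
table [ 0.4676  0.0885 -0.0025]
disp [ 0.4802 -0.0317  0.0756]
top full 206 [ 0.5706 -0.0514  0.1179] [ 0.5542 -0.0738  0.0752] [ 0.5926 -0.0333  0.1401]
top used 204 [0.4498 0.3098 0.0696] [0.4316 0.2931 0.0301] [0.4708 0.3345 0.0928]
top fullcap 123 [ 0.5746 -0.054   0.1335] [ 0.5588 -0.0693  0.1203] [ 0.5926 -0.0387  0.1401]
top usedcap 123 [0.4503 0.3144 0.084 ] [0.4351 0.2997 0.0718] [0.4666 0.3345 0.0928]
side full 279 [ 0.5676 -0.0418  0.1073] [ 0.5492 -0.064   0.0755] [ 0.589  -0.0284  0.1409]
side used 409 [0.4445 0.3286 0.0615] [0.426  0.3085 0.0301] [0.4661 0.3411 0.0921]
side fullcap 89 [ 0.5691 -0.046   0.1308] [ 0.554  -0.0638  0.1201] [ 0.5861 -0.0334  0.1409]
side usedcap 159 [0.4454 0.3258 0.0823] [0.4305 0.3085 0.0702] [0.462  0.3365 0.0921]
coaster 90 [0.46195133 0.19134047 0.00616543] [4.17257337e-01 1.39382816e-01 7.35675773e-06] [0.51091711 0.2326634  0.01127465]
console 992 ((485.4853515625, -64.9552001953125), (69.53752899169922, 139.4879608154
[... 171 characters left out ...]
9  0.0835516 ]
plat 1047 ((562.2244262695312, -38.487178802490234), 80.11272430419922) [ 0.5805687  -0.04560617  0.04919388]
[187. 156.] 324 [0.632 0.28  0.03 ] [0.688 0.338 0.055]
[240. 159.] 124 [0.633 0.132 0.031] [0.666 0.165 0.104]
[143. 165.] 350 [0.6   0.399 0.03 ] [0.661 0.479 0.06 ]
[309. 198.] 2643 [ 0.441 -0.137  0.03 ] [0.65  0.023 0.14 ]
[213. 176.] 311 [0.571 0.2   0.03 ] [0.629 0.258 0.063]
[180. 189.] 198 [0.537 0.302 0.03 ] [0.578 0.338 0.094]
[154. 194.] 218 [0.519 0.377 0.03 ] [0.561 0.416 0.093]
[371. 224.] 362 [ 0.434 -0.265  0.031] [ 0.489 -0.207  0.078]
[413. 224.] 334 [ 0.44  -0.376  0.03 ] [ 0.486 -0.332  0.112]
[181. 225.] 204 [0.432 0.293 0.03 ] [0.471 0.334 0.093]
```

```bash
cat >> h.py <<'E'
def need(x,y,z,yaw=None):
    o=get_obs();p=o["ee_pos"];R=cv2.Rodrigues(np.zeros(3))[0]
    from scipy.spatial.transform import Rotation as Ro
    R=Ro.from_euler("xyz",o["eef_rot"]).as_matrix()
    print("t",round(o["time_s"],2),"pos",p.round(4),"rot",o["eef_rot"].round(3),"need mm",(R.T@(np.array([x,y,z])-p)*1000).round(1),"F",o["force"].round(1),"w",round(o["grip_width"],4),round(o["grip_force"],1))
E
python3 -c "
from h import *
need(.492,-.099,.2)"
```

```text
t 0.1 pos [0.2124 0.5071 0.1774] rot [-3.141 -0.     2.745] need mm [-492.1 -450.9  -22.2] F [ 0.2 -1.   0.1] w 0.0938 0.0
```

Request:
send_rows --rows '[{"dx": -20,"dy": -18,"dz": -3,"jaw": 1},{"dx": -20,"dy": -18,"dz": -3,"jaw": 1},{"dx": -20,"dy": -18,"dz": -3,"jaw": 1},{"dx": -20,"dy": -18,"dz": -3,"jaw": 1},{"dx": -20,"dy": -18,"dz": -3,"jaw": 1},{"dx": -20,"dy": -18,"dz": -3,"jaw": 1},{"dx": -20,"dy": -18,"jaw": 1},{"dx": -20,"dy": -18,"jaw": 1},{"dx": -20,"dy": -18,"jaw": 1},{"dx": -20,"dy": -18,"jaw": 1},{"dx": -20,"dy": -18,"jaw": 1},{"dx": -20,"dy": -18,"jaw": 1}]'

```text
invalid input at $.rows[0]: expected keys dx, dy, dz, roll, jaw
```

```bash
python3 -c "
from h import *
need(.492,-.099,.2)"
```

```text
t 0.1 pos [0.2124 0.5071 0.1774] rot [-3.141 -0.     2.745] need mm [-492.1 -450.9  -22.2] F [ 0.2 -1.   0.1] w 0.0938 0.0
```

Request:
send_rows --rows '[{"dx": -20,"dy": -18,"dz": -3,"roll": 0,"jaw": 1},{"dx": -20,"dy": -18,"dz": -3,"roll": 0,"jaw": 1},{"dx": -20,"dy": -18,"dz": -3,"roll": 0,"jaw": 1},{"dx": -20,"dy": -18,"dz": -3,"roll": 0,"jaw": 1},{"dx": -20,"dy": -18,"dz": -3,"roll": 0,"jaw": 1},{"dx": -20,"dy": -18,"dz": -3,"roll": 0,"jaw": 1},{"dx": -20,"dy": -18,"dz": -3,"roll": 0,"jaw": 1},{"dx": -20,"dy": -18,"dz": -1,"roll": 0,"jaw": 1},{"dx": -20,"dy": -18,"dz": 0,"roll": 0,"jaw": 1},{"dx": -20,"dy": -18,"dz": 0,"roll": 0,"jaw": 1},{"dx": -20,"dy": -18,"dz": 0,"roll": 0,"jaw": 1},{"dx": -20,"dy": -18,"dz": 0,"roll": 0,"jaw": 1}]'

```text
time_s: 1.1
ee_pos: [0.3506, 0.214, 0.1997]
eef_rot: [-3.141, -0.0, 2.745]
force: [-0.2, -0.2, -0.2]
grip_width: 0.0175
grip_force: 0.0
```

Request:
send_rows --rows '[{"dx": -20,"dy": -18,"dz": 0,"roll": 0,"jaw": 1},{"dx": -20,"dy": -18,"dz": 0,"roll": 0,"jaw": 1},{"dx": -20,"dy": -18,"dz": 0,"roll": 0,"jaw": 1},{"dx": -20,"dy": -18,"dz": 0,"roll": 0,"jaw": 1},{"dx": -20,"dy": -18,"dz": 0,"roll": 0,"jaw": 1},{"dx": -20,"dy": -18,"dz": 0,"roll": 0,"jaw": 1},{"dx": -20,"dy": -18,"dz": 0,"roll": 0,"jaw": 1},{"dx": 0,"dy": 0,"dz": 0,"roll": 0,"jaw": 1},{"dx": 0,"dy": 0,"dz": 0,"roll": 0,"jaw": 1}]'

```text
time_s: 1.85
ee_pos: [0.4309, 0.0442, 0.1995]
eef_rot: [-3.141, -0.001, 2.743]
force: [-0.4, -0.3, 0.6]
grip_width: 0.0003
grip_force: 0.0
```

```bash
python3 -c "
from h import *
c=camera('wrist');save(c,'w1.png');W=cloud(c);np.save('w1.npy',W)
need(.492,-.099,.1)
m=(W[...,2]>.073)&(W[...,2]<.084)&(W[...,0]<.53)&(W[...,1]<-.06);P=W[m];print(len(P),P.mean(0),P.min(0),P.max(0))"
```

```text
t 1.9 pos [0.4306 0.045  0.1996] rot [-3.141e+00 -1.000e-03  2.744e+00] need mm [-112.5 -108.9   99.5] F [ 0.2  0.7 -0.7] w 0.0003 0.0
1002 [ 0.48551809 -0.11503676  0.07807348] [ 0.43269139 -0.26236073  0.07301604] [ 0.50642668 -0.08074641  0.08145293]
```

View pics/w1.png

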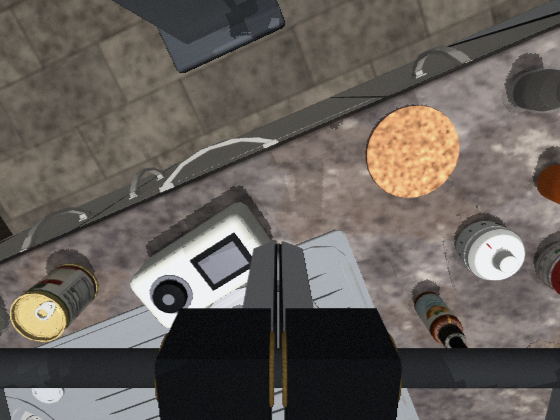

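The wrist view shows the key at (171,293) and the coaster at (413,151).

```bash
python3 -c "
from h import *
W=np.load('w1.npy');I=cv2.imread('pics/w1.png')
m=(W[...,2]>.073)&(W[...,2]<.084)&(W[...,0]<.53)&(W[...,1]<-.06)&(W[...,1]>-.13);P=W[m];print('key',len(P),P.mean(0),P.min(0),P.max(0))
h=cv2.cvtColor(I,cv2.COLOR_BGR2HSV);m=(h[...,1]>110);m[:90]=0;m[210:]=0;m[:,:350]=0;m[:,475:]=0
P=W[m];print('coaster',P.mean(0),P.min(0),P.max(0))
"
```

```text
key 860 [ 0.48930778 -0.0959183   0.07882256] [ 0.47410694 -0.11592583  0.07302232] [ 0.50642668 -0.08074641  0.08145293]
coaster [nan nan nan] [nan nan nan] [nan nan nan]
```

Request:
send_rows --rows '[{"dx": -18,"dy": -18,"dz": 0,"roll": 0,"jaw": 1},{"dx": -18,"dy": -18,"dz": 0,"roll": 0,"jaw": 1},{"dx": -19,"dy": -18,"dz": 10,"roll": 0,"jaw": 1},{"dx": -19,"dy": -18,"dz": 20,"roll": 0,"jaw": 1},{"dx": -19,"dy": -18,"dz": 30,"roll": 0,"jaw": 1},{"dx": -19,"dy": -18,"dz": 30,"roll": 0,"jaw": 1},{"dx": 0,"dy": 0,"dz": 10,"roll": 0,"jaw": 1},{"dx": 0,"dy": 0,"dz": 0,"roll": 0,"jaw": 1},{"dx": 0,"dy": 0,"dz": 0,"roll": 0,"jaw": 1}]'

```text
time_s: 2.65
ee_pos: [0.4923, -0.0967, 0.1002]
eef_rot: [3.141, -0.001, 2.746]
force: [0.6, 0.6, 1.3]
grip_width: 0.0002
grip_force: 0.0
```

```bash
python3 -c "
from h import *
need(.491,-.099,.079)"
```

```text
t 2.65 pos [ 0.4923 -0.0967  0.1002] rot [ 3.141e+00 -1.000e-03  2.746e+00] need mm [ 0.3 -2.6 21.2] F [0.6 0.6 1.3] w 0.0002 0.0
```

Request:
send_rows --rows '[{"dx": 0,"dy": 0,"dz": 10,"roll": 0,"jaw": 1},{"dx": 0,"dy": 0,"dz": 10,"roll": 0,"jaw": 1},{"dx": 0,"dy": 0,"dz": 4,"roll": 0,"jaw": 1},{"dx": 0,"dy": 0,"dz": 2,"roll": 0,"jaw": 1},{"dx": 0,"dy": 0,"dz": 2,"roll": 0,"jaw": 1},{"dx": 0,"dy": 0,"dz": 1,"roll": 0,"jaw": 1},{"dx": 0,"dy": 0,"dz": 0,"roll": 0,"jaw": 1},{"dx": 0,"dy": 0,"dz": 0,"roll": 0,"jaw": 1}]'

```text
time_s: 3.32
ee_pos: [0.4925, -0.098, 0.0711]
eef_rot: [3.142, 0.0, 2.745]
force: [-0.4, -0.2, 0.1]
grip_width: 0.0004
grip_force: 0.0
```

```bash
python3 -c "
from h import *
for i in range(1):
  need(.491,-.099,.071)
c=camera('side');save(c,'s2.png');f=c['frame'][170:270,230:400];cv2.imwrite('pics/s2c.png',cv2.resize(f,None,fx=4,fy=4)[:,:,::-1])
c=camera('wrist');cv2.imwrite('pics/w2c.png',c['frame'][:,:,::-1]);
need(.491,-.099,.071)"
```

```text
t 3.32 pos [ 0.4925 -0.098   0.0711] rot [3.142 0.    2.745] need mm [ 1.  -1.6  0.1] F [-0.4 -0.2  0.1] w 0.0004 0.0
t 3.42 pos [ 0.4925 -0.098   0.0711] rot [3.142 0.    2.745] need mm [ 1.  -1.5  0.1] F [-0.5  0.   0.4] w 0.0004 0.0
```

View pics/s2c.png

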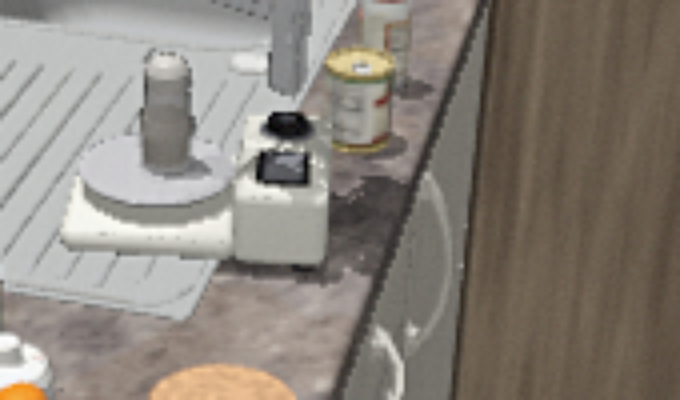

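View pics/w2c.png

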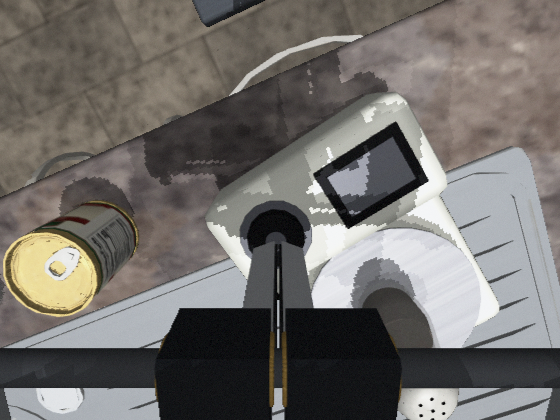

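The fingertips are hovering above the key and not touching it, at about (290,92) against (290,120) in the side crop. I'll measure the gap in depth.

```bash
python3 -c "
from h import *
c=camera('side');W=cloud(c)
for v in range(184,206,2): print(v,[ [round(x*1000) for x in W[v,u]] if W[v,u,2]==W[v,u,2] else None for u in (298,302,306)])
t=camera('top');W=cloud(t)
c=camera('wrist');V=cloud(c)
for v in (200,210,220,230,236,240,244,250,260): print(v,[ [round(x*1000) for x in V[v,u]] if V[v,u,2]==V[v,u,2] else None for u in (258,268,288,298)])
"
```

```text
184 [[499, -90, 133], [485, -80, 139], [478, -107, 129]]
186 [[498, -85, 129], [486, -86, 130], [478, -110, 121]]
188 [[498, -89, 120], [484, -79, 127], [478, -107, 115]]
190 [[498, -89, 114], [485, -83, 118], [476, -101, 112]]
192 [[499, -94, 105], [484, -82, 112], [516, -309, 6]]
194 [[539, -285, 6], [524, -282, 9], [514, -302, 2]]
196 [[536, -274, 4], [521, -265, 10], [510, -283, 3]]
198 [[500, -104, 80], [488, -107, 80], [508, -272, 1]]
200 [[499, -98, 76], [485, -90, 82], [474, -99, 79]]
202 [[496, -86, 75], [484, -90, 75], [473, -94, 75]]
204 [[495, -82, 71], [483, -84, 72], [471, -85, 73]]
200 [[467, -99, 69], [469, -93, 70], [474, -83, 69], [476, -77, 70]]
210 [[473, -101, 71], [474, -95, 72], [479, -85, 71], [482, -79, 71]]
220 [[476, -102, 79], [478, -97, 80], [482, -86, 80], [487, -82, 72]]
230 [[481, -104, 79], [483, -99, 81], [488, -89, 79], [490, -83, 79]]
236 [[484, -106, 80], [487, -100, 79], [491, -90, 80], [494, -85, 79]]
240 [[487, -107, 80], [489, -101, 79], [493, -91, 80], [496, -86, 79]]
244 [[489, -108, 79], [482, -98, 104], [486, -89, 104], [498, -86, 79]]
250 [[480, -102, 112], [482, -98, 112], [486, -89, 112], [488, -84, 112]]
260 [[481, -102, 123], [482, -97, 124], [486, -89, 124], [488, -85, 124]]
```

```bash
python3 -c "
from h import *
S=np.load('side1.npy')
m=(np.hypot(S[...,0]-.212,S[...,1]-.507)<.08)&(S[...,2]>.1)
P=S[m];print(np.sort(P[:,2])[:15].round(3)); i=np.argmin(np.where(m,S[...,2],9));print(np.unravel_index(i,m.shape),S.reshape(-1,3)[i])
V=np.load('w1.npy')
for v in (238,242,246,250,256,262): print(v,[(V[v,u]*1000).round() for u in (262,270,290)])
o=get_obs();print(o['qpos'],o['ee_pos'])
"
```

```text
[0.205 0.205 0.205 0.206 0.206 0.207 0.207 0.207 0.207 0.207 0.207 0.207
 0.207 0.208 0.208]
(np.int64(288), np.int64(395)) [0.19207142 0.46074348 0.20465551]
238 [array([480.,   7.,  44.]), array([498.,   7.,   1.]), array([507.,  29.,   1.])]
242 [array([480.,   7.,  55.]), array([421.,  45., 230.]), array([512.,  27.,   1.])]
246 [array([420.,  42., 235.]), array([421.,  45., 235.]), array([425.,  54., 235.])]
250 [array([419.,  42., 241.]), array([421.,  45., 240.]), array([424.,  54., 241.])]
256 [array([420.,  42., 248.]), array([421.,  46., 247.]), array([425.,  54., 247.])]
262 [array([420.,  42., 255.]), array([421.,  46., 254.]), array([425.,  54., 254.])]
[-2.69287783e-01  3.14060119e-01  1.77024418e+00  4.51698563e-06
  1.05706176e+00 -1.44323515e+00] [ 0.4924943  -0.09795468  0.07096317]
```

The depth readings agree that the fingertips are about 29 mm above the reported TCP height, with no horizontal offset. So I'll go down until the force shows contact.

Request:
send_rows --rows '[{"dx": 0,"dy": -1,"dz": 8,"roll": 0,"jaw": 1},{"dx": 0,"dy": 0,"dz": 8,"roll": 0,"jaw": 1},{"dx": 0,"dy": 0,"dz": 3,"roll": 0,"jaw": 1},{"dx": 0,"dy": 0,"dz": 2,"roll": 0,"jaw": 1},{"dx": 0,"dy": 0,"dz": 0,"roll": 0,"jaw": 1},{"dx": 0,"dy": 0,"dz": 0,"roll": 0,"jaw": 1}]'

```text
time_s: 4.07
ee_pos: [0.492, -0.0988, 0.0498]
eef_rot: [-3.142, -0.0, 2.745]
force: [-0.8, 0.7, 1.1]
grip_width: 0.0005
grip_force: 0.7
```

Request:
send_rows --rows '[{"dx": 0,"dy": 0,"dz": 2,"roll": 0,"jaw": 1},{"dx": 0,"dy": 0,"dz": 1,"roll": 0,"jaw": 1},{"dx": 0,"dy": 0,"dz": 0,"roll": 0,"jaw": 1},{"dx": 0,"dy": 0,"dz": 0,"roll": 0,"jaw": 1}]'

```text
time_s: 4.4
ee_pos: [0.4923, -0.0989, 0.0471]
eef_rot: [3.142, 0.001, 2.745]
force: [-0.4, -0.2, 3.1]
grip_width: 0.0004
grip_force: 1.5
```

```bash
python3 -c "
from h import *
c=camera('side');W=cloud(c);m=(np.hypot(W[...,0]-.488,W[...,1]+.09)<.02)&(W[...,2]>.083);v,u=np.nonzero(m);print(v.max(),np.sort(W[m][:,2])[:6])
need(.492,-.099,.044)"
```

```text
199 [0.0846479  0.08513212 0.08536931 0.08541635 0.08567901 0.08626633]
t 4.45 pos [ 0.4922 -0.0989  0.047 ] rot [3.141e+00 1.000e-03 2.745e+00] need mm [ 0.2 -0.2  3. ] F [0.1 0.1 2.9] w 0.0005 1.4
```

Request:
send_rows --rows '[{"dx": 0,"dy": 0,"dz": 2,"roll": 0,"jaw": 1},{"dx": 0,"dy": 0,"dz": 1,"roll": 0,"jaw": 1},{"dx": 0,"dy": 0,"dz": 0,"roll": 0,"jaw": 1},{"dx": 0,"dy": 0,"dz": 0,"roll": 0,"jaw": 1},{"dx": 0,"dy": 0,"dz": 0,"roll": 0,"jaw": 1}]'

```text
time_s: 4.87
ee_pos: [0.4924, -0.0989, 0.0445]
eef_rot: [3.141, 0.001, 2.745]
force: [-3.0, 1.2, 11.9]
grip_width: 0.0003
grip_force: 5.8
```

Request:
send_rows --rows '[{"dx": 0,"dy": 0,"dz": 0,"roll": 0,"jaw": 1},{"dx": 0,"dy": 0,"dz": -3,"roll": 0,"jaw": 1},{"dx": 0,"dy": 0,"dz": -10,"roll": 0,"jaw": 1},{"dx": 0,"dy": 0,"dz": -25,"roll": 0,"jaw": 1},{"dx": 0,"dy": 0,"dz": -30,"roll": 0,"jaw": 1},{"dx": 0,"dy": 0,"dz": -30,"roll": 0,"jaw": -1},{"dx": 0,"dy": 0,"dz": -10,"roll": 0,"jaw": -1},{"dx": 0,"dy": 0,"dz": 0,"roll": 0,"jaw": -1}]'

```text
time_s: 5.53
ee_pos: [0.493, -0.0991, 0.1544]
eef_rot: [3.141, 0.004, 2.745]
force: [-0.2, 0.2, -0.2]
grip_width: 0.0167
grip_force: 0.0
```

```bash
python3 - <<'E'
from h import *
from scipy.optimize import least_squares
for n,c0,zr in(("full",(.571,-.051),(.075,.11)),("used",(.448,.318),(.015,.06))):
  for W in("top1.npy","side1.npy"):
    W=np.load(W);m=(np.hypot(W[...,0]-c0[0],W[...,1]-c0[1])<.035)&(W[...,2]>zr[0])&(W[...,2]<zr[1]);P=W[m]
    r=least_squares(lambda c:np.hypot(P[:,0]-c[0],P[:,1]-c[1])-.022,c0,loss="soft_l1",f_scale=.003);print(n,len(P),r.x.round(4),r.cost)
I=cv2.imread('pics/top1.png').astype(int);W=np.load("top1.npy");m=np.zeros(I.shape[:2],bool);m[200:244,205:250]=1;m&=(I[...,2]-I[...,0]>60)
v,u=np.nonzero(m);print(len(v),u.mean(),v.mean());P=W[m];P=P[~np.isnan(P[:,0])];print("coaster",len(P),P.mean(0),P.min(0),P.max(0))
need(.571,-.052,.14)
E
```

```text
full 76 [ 0.5787 -0.0556] 0.0001371746937137847
full 157 [ 0.5717 -0.0562] 0.0005304866573715252
used 82 [0.4519 0.3187] 0.00014658310975434457
used 280 [0.4485 0.3137] 0.0004919135977671746
838 227.4379474940334 221.9486873508353
coaster 834 [0.46571281 0.18642941 0.0062489 ] [ 0.41725734  0.13868098 -0.00431628] [0.51442398 0.2349448  0.0124587 ]
t 5.53 pos [ 0.493  -0.0991  0.1544] rot [3.141 0.004 2.745] need mm [-53.7  73.6  14.6] F [-0.2  0.2 -0.2] w 0.0167 0.0
```

Request:
send_rows --rows '[{"dx": -14,"dy": 18,"dz": 0,"roll": 0,"jaw": -1},{"dx": -14,"dy": 18,"dz": 0,"roll": 0,"jaw": -1},{"dx": -14,"dy": 18,"dz": 0,"roll": 0,"jaw": -1},{"dx": -14,"dy": 18,"dz": 0,"roll": 0,"jaw": -1},{"dx": 0,"dy": 0,"dz": 0,"roll": 0,"jaw": -1},{"dx": 0,"dy": 0,"dz": 0,"roll": 0,"jaw": -1},{"dx": 0,"dy": 0,"dz": 0,"roll": 0,"jaw": -1},{"dx": 0,"dy": 0,"dz": 0,"roll": 0,"jaw": -1}]'

```text
time_s: 6.2
ee_pos: [0.5707, -0.0545, 0.1512]
eef_rot: [-3.141, -0.001, 2.744]
force: [-0.6, 0.4, 0.9]
grip_width: 0.0704
grip_force: 0.0
```

```bash
python3 - <<'E'
from h import *
need(.573,-.053,.05)
c=camera('wrist');save(c,'w3.png')
K=c["camera_matrix"];
# project predicted tops of shaker & grasp axis
for p in((.573,-.053,.139),(.573,-.053,.116),(.581,-.047,.05)):
    print(cv2.projectPoints(np.array([p]),c["rvec"],c["tvec"],K,None)[0].ravel())
E
```

```text
t 6.2 pos [ 0.5707 -0.0545  0.1512] rot [-3.141e+00 -1.000e-03  2.744e+00] need mm [ -1.7   2.3 101.2] F [-0.6  0.4  0.9] w 0.0704 0.0
[279.64509006 233.16536436]
[279.47173298 221.54976785]
[289.09326531 202.7817956 ]
```

View pics/w3.png

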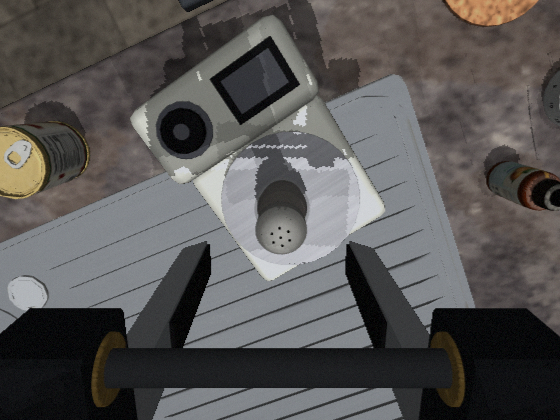

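The cap top is at (281,236), where (280,233) was predicted, so the estimate is good and I'll go down.

Request:
send_rows --rows '[{"dx": -2,"dy": 2,"dz": 10,"roll": 0,"jaw": -1},{"dx": 0,"dy": 0,"dz": 15,"roll": 0,"jaw": -1},{"dx": 0,"dy": 0,"dz": 20,"roll": 0,"jaw": -1},{"dx": 0,"dy": 0,"dz": 20,"roll": 0,"jaw": -1},{"dx": 0,"dy": 0,"dz": 20,"roll": 0,"jaw": -1},{"dx": 0,"dy": 0,"dz": 14,"roll": 0,"jaw": -1},{"dx": 0,"dy": 0,"dz": 0,"roll": 0,"jaw": -1},{"dx": 0,"dy": 0,"dz": 0,"roll": 0,"jaw": -1}]'

```text
time_s: 6.92
ee_pos: [0.5737, -0.0531, 0.0523]
eef_rot: [-3.141, -0.001, 2.744]
force: [0.2, -0.3, 1.2]
grip_width: 0.0944
grip_force: 0.0
```

Request:
send_rows --rows '[{"dx": 0,"dy": 0,"dz": 0,"roll": 0,"jaw": 0},{"dx": 0,"dy": 0,"dz": 0,"roll": 0,"jaw": 0.2},{"dx": 0,"dy": 0,"dz": 0,"roll": 0,"jaw": 0.4},{"dx": 0,"dy": 0,"dz": 0,"roll": 0,"jaw": 1},{"dx": 0,"dy": 0,"dz": 0,"roll": 0,"jaw": 1},{"dx": 0,"dy": 0,"dz": 0,"roll": 0,"jaw": 1},{"dx": 0,"dy": 0,"dz": 0,"roll": 0,"jaw": 1},{"dx": 0,"dy": 0,"dz": 0,"roll": 0,"jaw": 1}]' --force 12

```text
time_s: 7.58
ee_pos: [0.5741, -0.053, 0.0529]
eef_rot: [3.142, 0.0, 2.745]
force: [0.4, -1.0, -0.2]
grip_width: 0.0443
grip_force: 0.0
```

Request:
send_rows --rows '[{"dx": 0,"dy": 0,"dz": 0,"roll": 0,"jaw": 1},{"dx": 0,"dy": 0,"dz": 0,"roll": 0,"jaw": 1},{"dx": 0,"dy": 0,"dz": 0,"roll": 0,"jaw": 1},{"dx": 0,"dy": 0,"dz": -4,"roll": 0,"jaw": 1},{"dx": 0,"dy": 0,"dz": -10,"roll": 0,"jaw": 1},{"dx": 0,"dy": 0,"dz": -10,"roll": 0,"jaw": 1},{"dx": 0,"dy": 0,"dz": -10,"roll": 0,"jaw": 1},{"dx": 0,"dy": 0,"dz": 0,"roll": 0,"jaw": 1}]'

```text
time_s: 8.25
ee_pos: [0.5753, -0.0532, 0.0898]
eef_rot: [3.141, 0.004, 2.745]
force: [-0.3, -0.3, -0.6]
grip_width: 0.0406
grip_force: 11.8
```

```bash
python3 - <<'E'
from h import *
need(.466,.1865,.09)
W=cloud(camera('side'));p=get_obs()["ee_pos"]
m=(np.hypot(W[...,0]-p[0],W[...,1]-p[1])<.026)&(W[...,2]>.06)&(W[...,2]<.2);print(np.sort(W[m][:,2])[[0,5,20,-20,-5,-1]])
E
```

```text
t 8.25 pos [ 0.5753 -0.0532  0.0898] rot [3.141 0.004 2.745] need mm [193.5 178.8  -0.8] F [-0.3 -0.3 -0.6] w 0.0406 11.8
[0.08596889 0.09078806 0.09431847 0.18751565 0.19724244 0.19952205]
```

Request:
send_rows --rows '[{"dx": 5,"dy": 5,"dz": -8,"roll": 0,"jaw": 1},{"dx": 10,"dy": 9,"dz": -8,"roll": 0,"jaw": 1},{"dx": 15,"dy": 14,"dz": -4,"roll": 0,"jaw": 1},{"dx": 18,"dy": 17,"dz": 0,"roll": 0,"jaw": 1},{"dx": 20,"dy": 18,"dz": 0,"roll": 0,"jaw": 1},{"dx": 20,"dy": 18,"dz": 0,"roll": 0,"jaw": 1},{"dx": 20,"dy": 18,"dz": 0,"roll": 0,"jaw": 1},{"dx": 20,"dy": 18,"dz": 0,"roll": 0,"jaw": 1},{"dx": 20,"dy": 18,"dz": 0,"roll": 0,"jaw": 1},{"dx": 18,"dy": 17,"dz": 0,"roll": 0,"jaw": 1},{"dx": 15,"dy": 14,"dz": 0,"roll": 0,"jaw": 1},{"dx": 12,"dy": 13,"dz": 0,"roll": 0,"jaw": 1}]'

```text
time_s: 9.3
ee_pos: [0.4637, 0.1886, 0.1074]
eef_rot: [3.141, -0.0, 2.746]
force: [0.9, 0.4, -0.5]
grip_width: 0.0408
grip_force: 11.8
```

Request:
send_rows --rows '[{"dx": 0,"dy": 0,"dz": 10,"roll": 0,"jaw": 1},{"dx": 0,"dy": 0,"dz": 15,"roll": 0,"jaw": 1},{"dx": 0,"dy": 0,"dz": 15,"roll": 0,"jaw": 1},{"dx": 0,"dy": 0,"dz": 15,"roll": 0,"jaw": 1},{"dx": 0,"dy": 0,"dz": 10,"roll": 0,"jaw": 1},{"dx": 0,"dy": 0,"dz": 0,"roll": 0,"jaw": 1},{"dx": 0,"dy": 0,"dz": 0,"roll": 0,"jaw": 1}]'

```text
time_s: 9.88
ee_pos: [0.4651, 0.1866, 0.0419]
eef_rot: [-3.141, -0.001, 2.745]
force: [0.2, 0.0, -0.9]
grip_width: 0.0407
grip_force: 11.8
```

```bash
python3 - <<'E'
from h import *
need(.466,.1865,.012)
c=camera('side');f=c["frame"][170:330,190:390];cv2.imwrite('pics/s4.png',cv2.resize(f,None,fx=3,fy=3)[:,:,::-1])
W=cloud(c);p=get_obs()["ee_pos"]
m=(np.hypot(W[...,0]-p[0],W[...,1]-p[1])<.026)&(W[...,2]>.012)&(W[...,2]<.14);P=W[m];print(np.sort(P[:,2])[[0,5,20,-20,-5,-1]])
E
```

```text
t 9.88 pos [0.4651 0.1866 0.0419] rot [-3.141e+00 -1.000e-03  2.745e+00] need mm [-0.9  0.3 29.9] F [ 0.2  0.  -0.9] w 0.0407 11.8
[0.03932878 0.0421323  0.04488419 0.13031598 0.13713925 0.13966104]
```

View pics/s4.png

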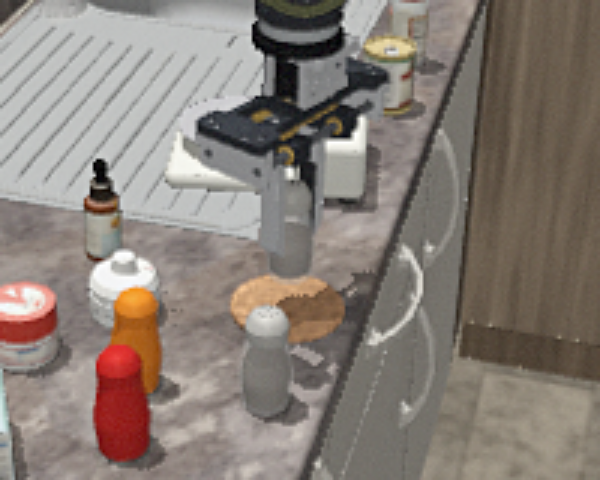

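The shaker hangs upright over the coaster. The glass has a slight waist, which explains the 41 mm grip width. Now I'll lower it.

Request:
send_rows --rows '[{"dx": 0,"dy": 0,"dz": 10,"roll": 0,"jaw": 1},{"dx": 0,"dy": 0,"dz": 10,"roll": 0,"jaw": 1},{"dx": 0,"dy": 0,"dz": 7,"roll": 0,"jaw": 1},{"dx": 0,"dy": 0,"dz": 2,"roll": 0,"jaw": 1},{"dx": 0,"dy": 0,"dz": 0,"roll": 0,"jaw": 1},{"dx": 0,"dy": 0,"dz": 0,"roll": 0,"jaw": 1}]'

```text
time_s: 10.43
ee_pos: [0.4653, 0.1867, 0.0128]
eef_rot: [-3.141, -0.0, 2.745]
force: [0.1, -0.9, -1.2]
grip_width: 0.0406
grip_force: 11.8
```

Request:
send_rows --rows '[{"dx": 0,"dy": 0,"dz": 1,"roll": 0,"jaw": 1},{"dx": 0,"dy": 0,"dz": 1,"roll": 0,"jaw": 1},{"dx": 0,"dy": 0,"dz": 0,"roll": 0,"jaw": 1}]'

```text
time_s: 10.68
ee_pos: [0.4654, 0.1867, 0.0109]
eef_rot: [3.141, 0.0, 2.745]
force: [-0.1, 0.4, -0.8]
grip_width: 0.0407
grip_force: 11.8
```

Request:
send_rows --rows '[{"dx": 0,"dy": 0,"dz": 1,"roll": 0,"jaw": 1},{"dx": 0,"dy": 0,"dz": 1,"roll": 0,"jaw": 1},{"dx": 0,"dy": 0,"dz": 0,"roll": 0,"jaw": 1}]'

```text
time_s: 10.93
ee_pos: [0.4659, 0.1868, 0.0098]
eef_rot: [3.141, 0.001, 2.745]
force: [-2.4, -1.0, 9.9]
grip_width: 0.0411
grip_force: 12.5
```

```bash
python3 - <<'E'
from h import *
need(.466,.1865,.012)
c=camera('side');W=cloud(c);p=get_obs()["ee_pos"]
m=(np.hypot(W[...,0]-p[0],W[...,1]-p[1])<.026)&(W[...,2]>.012)&(W[...,2]<.14);P=W[m];print(np.sort(P[:,2])[[0,5,20,-20,-5,-1]])
f=c["frame"][220:300,250:330];cv2.imwrite('pics/s5.png',cv2.resize(f,None,fx=6,fy=6)[:,:,::-1])
E
```

```text
t 10.93 pos [0.4659 0.1868 0.0098] rot [3.141e+00 1.000e-03 2.745e+00] need mm [-0.2 -0.3 -2.2] F [-2.4 -1.   9.9] w 0.0411 12.5
[0.01290312 0.01427657 0.01796992 0.11064027 0.1374425  0.13957221]
```

View pics/s5.png

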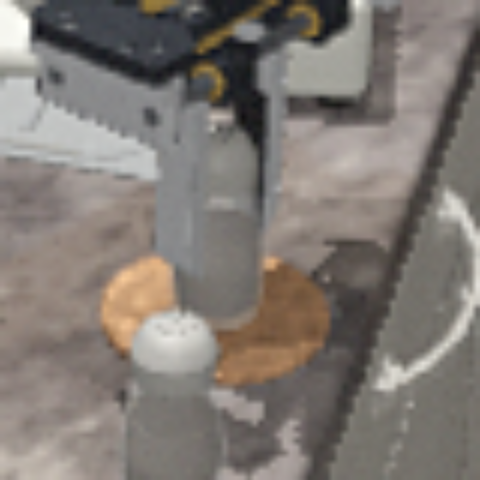

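It stands on the coaster with 10 N of contact force. I'll ease off, open, and rise.

Request:
send_rows --rows '[{"dx": 0,"dy": 0,"dz": -1,"roll": 0,"jaw": 1},{"dx": 0,"dy": 0,"dz": 0,"roll": 0,"jaw": 0.05},{"dx": 0,"dy": 0,"dz": 0,"roll": 0,"jaw": -0.2},{"dx": 0,"dy": 0,"dz": 0,"roll": 0,"jaw": -0.6},{"dx": 0,"dy": 0,"dz": 0,"roll": 0,"jaw": -1},{"dx": 0,"dy": 0,"dz": 0,"roll": 0,"jaw": -1},{"dx": 0,"dy": 0,"dz": 0,"roll": 0,"jaw": -1},{"dx": 0,"dy": 0,"dz": 0,"roll": 0,"jaw": -1}]'

```text
time_s: 11.65
ee_pos: [0.4653, 0.1867, 0.0098]
eef_rot: [-3.142, -0.0, 2.745]
force: [0.8, 0.7, -0.1]
grip_width: 0.0814
grip_force: 0.0
```

Request:
send_rows --rows '[{"dx": 0,"dy": 0,"dz": -10,"roll": 0,"jaw": -1},{"dx": 0,"dy": 0,"dz": -20,"roll": 0,"jaw": -1},{"dx": 0,"dy": 0,"dz": -25,"roll": 0,"jaw": -1},{"dx": 0,"dy": 0,"dz": -25,"roll": 0,"jaw": -1},{"dx": 0,"dy": 0,"dz": -25,"roll": 0,"jaw": -1},{"dx": 12,"dy": 22,"dz": -10,"roll": 0,"jaw": -1},{"dx": 15,"dy": 23,"dz": 0,"roll": 0,"jaw": -1},{"dx": 15,"dy": 23,"dz": 0,"roll": 0,"jaw": -1},{"dx": 14,"dy": 23,"dz": 0,"roll": 0,"jaw": -1},{"dx": 10,"dy": 22,"dz": 0,"roll": 0,"jaw": -1},{"dx": 0,"dy": 0,"dz": 0,"roll": 0,"jaw": -1},{"dx": 0,"dy": 0,"dz": 0,"roll": 0,"jaw": -1}]'

```text
time_s: 12.65
ee_pos: [0.4478, 0.3171, 0.1253]
eef_rot: [3.142, 0.0, 2.747]
force: [-0.2, -0.2, -0.3]
grip_width: 0.0939
grip_force: 0.0
```

```bash
python3 - <<'E'
from h import *
need(.449,.317,.01)
c=camera('wrist');save(c,'w6.png')
for p in((.449,.317,.09),(.466,.187,.096)):
    print(cv2.projectPoints(np.array([p]),c["rvec"],c["tvec"],c["camera_matrix"],None)[0].ravel())
E
```

```text
t 12.65 pos [0.4478 0.3171 0.1253] rot [3.142 0.    2.747] need mm [ -1.2   0.4 115.3] F [-0.2 -0.2 -0.3] w 0.0939 0.0
[276.7320296  220.97093311]
[119.72308774 310.04981136]
```

View pics/w6.png

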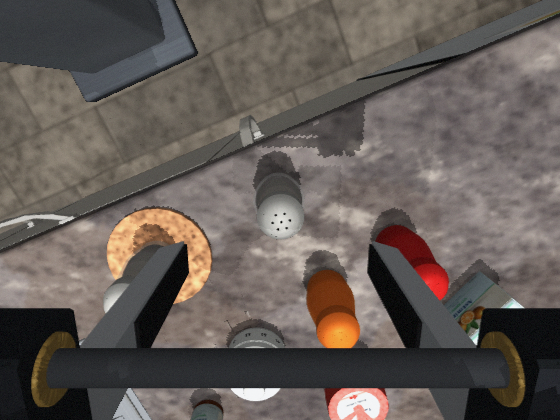

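The used shaker's cap is at (281,218), about 3 mm to the +y side of the prediction. The full shaker is on the coaster at lower left.

Request:
send_rows --rows '[{"dx": 0,"dy": 3,"dz": 15,"roll": 0,"jaw": -1},{"dx": 0,"dy": 0,"dz": 20,"roll": 0,"jaw": -1},{"dx": 0,"dy": 0,"dz": 25,"roll": 0,"jaw": -1},{"dx": 0,"dy": 0,"dz": 25,"roll": 0,"jaw": -1},{"dx": 0,"dy": 0,"dz": 20,"roll": 0,"jaw": -1},{"dx": 0,"dy": 0,"dz": 15,"roll": 0,"jaw": -1},{"dx": 0,"dy": 0,"dz": 0,"roll": 0,"jaw": -1},{"dx": 0,"dy": 0,"dz": 0,"roll": 0,"jaw": -1}]'

```text
time_s: 13.37
ee_pos: [0.4494, 0.3183, 0.0051]
eef_rot: [-3.141, -0.0, 2.744]
force: [-0.7, 0.8, -0.7]
grip_width: 0.0938
grip_force: 0.0
```

Request:
send_rows --rows '[{"dx": 0,"dy": 0,"dz": 0,"roll": 0,"jaw": 0},{"dx": 0,"dy": 0,"dz": 0,"roll": 0,"jaw": 0.2},{"dx": 0,"dy": 0,"dz": 0,"roll": 0,"jaw": 0.4},{"dx": 0,"dy": 0,"dz": 0,"roll": 0,"jaw": 1},{"dx": 0,"dy": 0,"dz": 0,"roll": 0,"jaw": 1},{"dx": 0,"dy": 0,"dz": 0,"roll": 0,"jaw": 1},{"dx": 0,"dy": 0,"dz": 0,"roll": 0,"jaw": 1},{"dx": 0,"dy": 0,"dz": 0,"roll": 0,"jaw": 1},{"dx": 0,"dy": 0,"dz": 0,"roll": 0,"jaw": 1},{"dx": 0,"dy": 0,"dz": 0,"roll": 0,"jaw": 1},{"dx": 0,"dy": 0,"dz": 0,"roll": 0,"jaw": 1},{"dx": 0,"dy": 0,"dz": 0,"roll": 0,"jaw": 1}]' --force 12

```text
time_s: 14.37
ee_pos: [0.4492, 0.3191, 0.0049]
eef_rot: [-3.141, -0.0, 2.745]
force: [-0.5, -1.0, 0.7]
grip_width: 0.0403
grip_force: 12.0
```

Request:
send_rows --rows '[{"dx": 0,"dy": 0,"dz": -5,"roll": 0,"jaw": 1},{"dx": 0,"dy": 0,"dz": -15,"roll": 0,"jaw": 1},{"dx": 0,"dy": 0,"dz": -25,"roll": 0,"jaw": 1},{"dx": 0,"dy": 0,"dz": -30,"roll": 0,"jaw": 1},{"dx": 0,"dy": 0,"dz": -30,"roll": 0,"jaw": 1},{"dx": 0,"dy": 0,"dz": -20,"roll": 0,"jaw": 1},{"dx": 0,"dy": 0,"dz": -15,"roll": 0,"jaw": 1},{"dx": -5,"dy": -6,"dz": 0,"roll": 0,"jaw": 1},{"dx": -12,"dy": -13,"dz": 0,"roll": 0,"jaw": 1},{"dx": -18,"dy": -19,"dz": 0,"roll": 0,"jaw": 1}]'

```text
time_s: 15.2
ee_pos: [0.4663, 0.2705, 0.144]
eef_rot: [-3.141, -0.001, 2.747]
force: [0.1, 0.4, -1.8]
grip_width: 0.0406
grip_force: 11.8
```

Request:
send_rows --rows '[{"dx": -20,"dy": -22,"dz": 0,"roll": 0,"jaw": 1},{"dx": -20,"dy": -22,"dz": 0,"roll": 0,"jaw": 1},{"dx": -20,"dy": -22,"dz": 0,"roll": 0,"jaw": 1},{"dx": -20,"dy": -22,"dz": 0,"roll": 0,"jaw": 1},{"dx": -20,"dy": -22,"dz": 0,"roll": 0,"jaw": 1},{"dx": -20,"dy": -22,"dz": 0,"roll": 0,"jaw": 1},{"dx": -20,"dy": -22,"dz": 0,"roll": 0,"jaw": 1},{"dx": -20,"dy": -22,"dz": 0,"roll": 0,"jaw": 1},{"dx": -20,"dy": -22,"dz": 0,"roll": 0,"jaw": 1},{"dx": -15,"dy": -17,"dz": 0,"roll": 0,"jaw": 1},{"dx": 0,"dy": 0,"dz": 0,"roll": 0,"jaw": 1},{"dx": 0,"dy": 0,"dz": 0,"roll": 0,"jaw": 1}]'

```text
time_s: 16.2
ee_pos: [0.5631, -0.0042, 0.1436]
eef_rot: [-3.141, -0.002, 2.743]
force: [0.0, 0.1, -1.5]
grip_width: 0.0408
grip_force: 11.8
```

```bash
python3 - <<'E'
from h import *
need(.581,-.047,.06)
W=cloud(camera('side'));p=get_obs()["ee_pos"]
m=(np.hypot(W[...,0]-p[0],W[...,1]-p[1])<.026)&(W[...,2]>.07)&(W[...,2]<.26);print(np.sort(W[m][:,2])[[0,5,20,-20,-5,-1]])
W=cloud(camera('top'));m=(np.hypot(W[...,0]-.4855,W[...,1]+.065)<.12)&(W[...,2]>.060)&(W[...,2]<.084)&(W[...,0]<.53);P=W[m];print(len(P),cv2.minAreaRect((P[:,:2]*1000).astype(np.float32)))
E
```

```text
t 16.2 pos [ 0.5631 -0.0042  0.1436] rot [-3.141e+00 -2.000e-03  2.743e+00] need mm [-33.2 -32.5  83.6] F [ 0.   0.1 -1.5] w 0.0408 11.8
[0.14115893 0.14277715 0.14653871 0.24131261 0.25534893 0.25865272]
185 ((495.03302001953125, -118.47343444824219), (68.16767120361328, 30.213449478149414), 8.080693244934082)
```

Request:
send_rows --rows '[{"dx": -8,"dy": -8,"dz": 0,"roll": 0,"jaw": 1},{"dx": -13,"dy": -12,"dz": 0,"roll": 0,"jaw": 1},{"dx": -12,"dy": -12,"dz": 5,"roll": 0,"jaw": 1},{"dx": 0,"dy": 0,"dz": 15,"roll": 0,"jaw": 1},{"dx": 0,"dy": 0,"dz": 20,"roll": 0,"jaw": 1},{"dx": 0,"dy": 0,"dz": 20,"roll": 0,"jaw": 1},{"dx": 0,"dy": 0,"dz": 14,"roll": 0,"jaw": 1},{"dx": 0,"dy": 0,"dz": 6,"roll": 0,"jaw": 1},{"dx": 0,"dy": 0,"dz": 0,"roll": 0,"jaw": 1},{"dx": 0,"dy": 0,"dz": 0,"roll": 0,"jaw": 1}]'

```text
time_s: 17.13
ee_pos: [0.582, -0.0453, 0.0654]
eef_rot: [3.142, 0.0, 2.745]
force: [-0.1, 0.1, -0.6]
grip_width: 0.0407
grip_force: 11.8
```

Request:
send_rows --rows '[{"dx": 0,"dy": 0,"dz": 2,"roll": 0,"jaw": 1},{"dx": 0,"dy": 0,"dz": 2,"roll": 0,"jaw": 1},{"dx": 0,"dy": 0,"dz": 2,"roll": 0,"jaw": 1},{"dx": 0,"dy": 0,"dz": 1,"roll": 0,"jaw": 1},{"dx": 0,"dy": 0,"dz": 0,"roll": 0,"jaw": 1},{"dx": 0,"dy": 0,"dz": 0,"roll": 0,"jaw": 1}]'

```text
time_s: 17.63
ee_pos: [0.5817, -0.0453, 0.0579]
eef_rot: [3.142, 0.0, 2.745]
force: [0.3, -0.1, -0.9]
grip_width: 0.0406
grip_force: 11.8
```

Request:
send_rows --rows '[{"dx": 0,"dy": 0,"dz": 1,"roll": 0,"jaw": 1},{"dx": 0,"dy": 0,"dz": 1,"roll": 0,"jaw": 1},{"dx": 0,"dy": 0,"dz": 1,"roll": 0,"jaw": 1},{"dx": 0,"dy": 0,"dz": 1,"roll": 0,"jaw": 1},{"dx": 0,"dy": 0,"dz": 0,"roll": 0,"jaw": 1},{"dx": 0,"dy": 0,"dz": 0,"roll": 0,"jaw": 1}]'

```text
time_s: 18.13
ee_pos: [0.5817, -0.0453, 0.0538]
eef_rot: [3.142, 0.0, 2.745]
force: [0.0, 0.1, -0.1]
grip_width: 0.0405
grip_force: 11.9
```

```bash
python3 - <<'E'
from h import *
for i in range(4):
    need(.581,-.047,.06); camera('side')
E
```

```text
t 18.13 pos [ 0.5817 -0.0453  0.0538] rot [3.142 0.    2.745] need mm [-0.  -1.8 -6.2] F [ 0.   0.1 -0.1] w 0.0405 11.9
t 18.18 pos [ 0.5817 -0.0453  0.0539] rot [3.142 0.    2.745] need mm [-0.  -1.8 -6.1] F [0.  0.  0.1] w 0.0407 11.9
t 18.23 pos [ 0.5817 -0.0453  0.0539] rot [3.142 0.    2.745] need mm [-0.  -1.8 -6.1] F [-0.3 -0.  -0.2] w 0.0405 11.9
t 18.28 pos [ 0.5817 -0.0453  0.0539] rot [3.142 0.    2.745] need mm [ 0.  -1.8 -6.1] F [-0.2  0.2  0.5] w 0.0406 11.9
```

The wrist force has dropped to about zero, so the platform is carrying the shaker. I'll release and rise.

Request:
send_rows --rows '[{"dx": 0,"dy": 0,"dz": 0,"roll": 0,"jaw": 0.05},{"dx": 0,"dy": 0,"dz": 0,"roll": 0,"jaw": -0.1},{"dx": 0,"dy": 0,"dz": 0,"roll": 0,"jaw": -0.4},{"dx": 0,"dy": 0,"dz": 0,"roll": 0,"jaw": -1},{"dx": 0,"dy": 0,"dz": 0,"roll": 0,"jaw": -1},{"dx": 0,"dy": 0,"dz": 0,"roll": 0,"jaw": -1},{"dx": 0,"dy": 0,"dz": 0,"roll": 0,"jaw": -1},{"dx": 0,"dy": 0,"dz": 0,"roll": 0,"jaw": -1}]'

```text
time_s: 19.0
ee_pos: [0.5817, -0.0453, 0.0538]
eef_rot: [3.142, -0.0, 2.745]
force: [0.2, -0.3, 0.3]
grip_width: 0.0878
grip_force: 0.0
```

Request:
send_rows --rows '[{"dx": 0,"dy": 0,"dz": -10,"roll": 0,"jaw": -1},{"dx": 0,"dy": 0,"dz": -20,"roll": 0,"jaw": -1},{"dx": 0,"dy": 0,"dz": -25,"roll": 0,"jaw": -1},{"dx": 0,"dy": 0,"dz": -25,"roll": 0,"jaw": -1},{"dx": 0,"dy": 0,"dz": -25,"roll": 0,"jaw": -1},{"dx": 0,"dy": 0,"dz": -15,"roll": 0,"jaw": -1},{"dx": 0,"dy": 0,"dz": 0,"roll": 0,"jaw": -1},{"dx": 0,"dy": 0,"dz": 0,"roll": 0,"jaw": -1},{"dx": 0,"dy": 0,"dz": 0,"roll": 0,"jaw": -1}]'

```text
time_s: 19.75
ee_pos: [0.5812, -0.0453, 0.1729]
eef_rot: [-3.141, -0.001, 2.745]
force: [-0.4, 0.6, -0.4]
grip_width: 0.0944
grip_force: 0.0
```

```bash
python3 - <<'E'
from h import *
need(.581,-.047,.06)
c=camera('side');f=c["frame"][160:310,220:380];cv2.imwrite('pics/s9.png',cv2.resize(f,None,fx=4,fy=4)[:,:,::-1])
for p in((.581,-.047,.139),(.466,.1865,.096),(.581,-.047,.049),(.466,.1865,.006)):
    q=cv2.projectPoints(np.array([p]),c["rvec"],c["tvec"],c["camera_matrix"],None)[0].ravel();print((q-[220,160])*4)
E
```

```text
t 19.75 pos [ 0.5812 -0.0453  0.1729] rot [-3.141e+00 -1.000e-03  2.745e+00] need mm [ -0.6  -1.6 112.9] F [-0.4  0.6 -0.4] w 0.0944 0.0
[190.98369189  97.10165375]
[261.09993104 327.26671911]
[189.28953231 205.43569107]
[256.85203061 445.49152223]
```

View pics/s9.png

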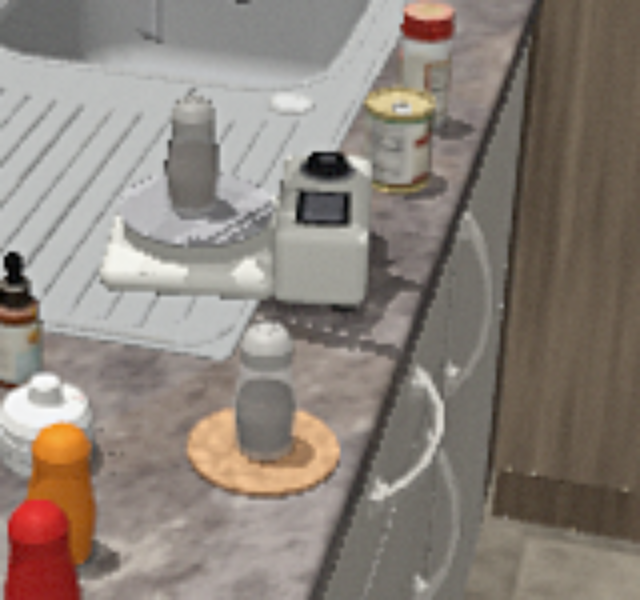

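The used shaker stands centred on the platform, its cap at (193,97). The full one stands on the coaster, its cap at (266,327). Both are upright and the key is up.

```bash
python3 -c "
from station import *
print(hand_in())"
```

```text
the job is handed in; nothing more can be done
None
```

I zeroed the scale under the full shaker, stood that shaker on the coaster and the used one mid-platform, then handed in at about 20 s; no verdict was shown, and I did not read the weight on the display.

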